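# Shut and bolt the carver's tool chest

## Robot

A 6-joint arm with a two-finger parallel gripper is mounted at the origin on the work surface. World frame = base frame: x ahead of the robot, y to its left, z up, the work surface at z = 0. Lengths are in m, angles in rad, forces in N, time in s.
With the tool pointing down it reaches from about 0.425 to 0.95 m from the base axis. Payload 14.7 kg.
Tool frame: the origin (TCP) lies between the finger pads; the fingertips stand 14 mm ahead of it and the grasp point (between the pads) lies 5 mm behind it (robot.tcp_to_tips is the distance from the TCP to the fingertips, in m); x points along the fingers, y is the direction in which the jaws open and shut, and the axes are right-handed (so a half turn about x gives the same grasp; the last joint's range is limited). The gripper opens to 85 mm and grips with 20 to 120 N. Pads are 22 mm wide; open, the fingers measure 114 mm over their backs; the gripper's body (76 mm by 85 mm) begins 54 mm behind the grasp point. The pads swing forward as they close: fully open they stand 13 mm farther back than shut.
Start: joints at [-0.047, 0.48, 1.596, -0, 1.065, -0.047], TCP at [0.65, 0, 0.213] pointing down, gripper open.
Joint ranges: [-2.75, 2.75], [-0.82, 2.05], [0.23, 2.67], [-1.56, 4.7], [0.09, 2.69], [-2.92, 2.92]. Speed limits (rad/s): [1.89, 1.89, 2.39, 3.01, 3.01, 3.01].

## Interface

Orientations are given as a rotation vector (axis times angle).
In Python, from bench import robot, optics, order, spotter gives the robot as it stands.
- The arm moves only by the shell command python3 -m inch 'ROWS'. ROWS is JSON, a list of rows, each a list of 7 numbers: the turn, a rotation vector about the world's x, y, z in rad, then the shift along the world's x, y, z in m, then the gripper command: -1 is shut, 1 is fully open, values between are in proportion. A call has 1 to 12 rows; each row is the pose to reach, as a shift and turn from the pose measured when the call began; what a row does not reach only later rows make up. A row lasts 1/10 s, in which the tool goes at most 50 mm and 8.59 degrees, less where a joint would pass 70% of its speed; a pose out of reach is approached as far as the arm can. A call with a gripper value outside its range is refused whole. The fingers move at their own pace and stop on an object; the grip force is fixed at half the most. Time passes only in rows, so rows that repeat a pose let the fingers close. It gives the time, the measured TCP pose, the force and the opening at its end, in the units of the state.
- robot.observe(): the state, without advancing time (a new reading comes with each control period).
- optics.snapshot(name): name is "scene" or "side" or "wrist"; returns a dict with "image" (420x560x3 uint8, red, green, blue), "K" (3x3 intrinsics, pixels), "cam_to_world" (4x4, takes a point from camera to world coordinates); the wrist camera has in their place "hand_eye" (4x4, takes a point from camera to tool coordinates, whose origin is the TCP and whose axes are the tool frame's). Camera axes: x right, y up, looking along -z (the intrinsics and any distortion apply to the point x, -y, -z); pixel columns grow to the right and rows downward; lengths in m; the calibration is good to about 2 mm. A picture is of the moment at which its call begins: read the wrist's pose just before it. There is no depth.
- order.close_job(): hands the job in, once; it reports no verdict.
Trained networks look in a picture, given as the dict that the camera call returned (one of the last four; its "shot" number tells which), for a name from the list of things; names that differ only in an ending like _2 or _b are one class to them, and where a whole thing is asked for, a point or a joint stands for the part that bears it (a point fixed in the world has none). Each returns a list of dicts, best first, with "score" (0 to 1); they miss things now and then, are a little off and sometimes report something else, mostly with a low value. They report only what shows in the picture. A call takes as long as a camera call.
- spotter.masks_of(picture, name): "mask" (420x560 bool, what is visible of it) and "position" ([column, row] in pixels, amid what is visible of it).
- spotter.mark_of(picture, name): "position" ([column, row] in pixels: a listed point, or the origin of a listed thing).
The state is a dict: "t": time; "q": joint angles; "dq": joint speeds; "joint_efforts": joint torques, N m; "tool_pos": TCP position; "tool_rot": TCP orientation; "wrist_force": force on the tool from outside, world axes, zero at the start; "wrist_torque": the same for the moment, N m; "finger_gap": finger opening in m.
Only numpy, scipy, OpenCV 4.12 (cv2) and the standard library are available. Lean on these libraries where they do the work, as an engineer would, in place of code of your own. Each camera call takes 0.05 s, during which the arm holds its last target. There are 200 camera calls.

## Task

Shut the tool chest for the day: press its lid, which stands ajar, down until it is fully closed, push the bolt by its brass knob along the slot fully home into the keeper, then push the knob over and down to the end of its slot so that the bolt is locked. Do not lift the lid further open, do not lift, tip or shift the chest, and do not disturb the stone and the figure on it or the tools and wood around it.

Things in the scene. Friction and masses are not known exactly. Their poses are not given: they have to be found in the camera images.
- chest: Loose brown wooden tool chest, 5 to 8 kg, 260 (x) x 400 (y) x 110 (z) mm. Origin: centre of its underside; -x side faces the robot. Top level at z 110: a hinged lid in the middle (272 mm along y, from front edge x -129 to hinge x +113) between two fixed end boards 62 mm wide. A steel barrel bolt lies on the lid's front, axis parallel to chest y at x -85, 13.5 mm above the lid's top face.
- lid (a joint): Lid angle, rad: 0 fully closed (top face flush with the end boards), positive with the front edge raised; starts 0.25 to 0.5. The hinge line is parallel to chest y at chest x +113, z 110 mm. The hinge is stiff: the lid stays where it is left and needs about 2 to 4 N at its front edge to go down.
- lid_edge (a point): Bare spot on the lid's top face for pressing: 17 mm behind the front edge, 75 mm to the -y side of the lid's middle (chest x -112, y -75, z 110 mm when closed). Its z axis is the lid's normal. Nothing stands on the lid within 40 mm of it. It moves with the lid.
- bolt (a joint): Bolt travel, m: 0 fully drawn back, 0.048 fully home in the keeper; starts 0 to 0.010. Grows towards the lid's +y. Friction about 2 N; it stays where it is left. The slot lets the bolt slide only while the knob stands upright.
- bolt_knob (a joint): Knob angle about the bolt's axis, rad: 0 square up from the lid, growing as it tips towards chest +x (away from the robot, to the hinge), 1.45 at the slot's end, nearly flat over the lid. Play -0.05 to 0.25 in the slot's long leg; it turns further only with the bolt home (above about 0.0465 m), where the slot turns its corner. Under 1 N at the knob turns it; it stays where left.
- knob (a point): Centre of the brass ball knob, 18 mm diameter, on an 8 mm steel stem, 40 mm from the bolt's axis. The stem stands out of an 11 mm wide L-slot in the dark steel barrel. Axes: y along the bolt towards the keeper, z outward along the stem. Upright with the lid closed, 53.5 mm above the lid.
- slot_corner (a point): Point on the bolt's axis where the stem passes when fully home. Axes as the lid's (x to the hinge, y towards the keeper, z out of the lid). The barrel, 22 mm diameter, runs from 68 mm before this point to 32 mm after it along y. It moves with the lid; lid closed: chest x -85, y +78, z 123.5 mm.
- keeper (a point): Centre of the steel keeper's bore on the +y end board of the chest (chest x = -85, y = +157, z = 123.5 mm); the keeper is 25 x 18 mm and 26 mm high above the end board.
- whetstone: Red-brown sharpening stone 150 x 50 x 22 mm lying on the chest's -y end board. Bystander.
- figure: Small carved seated figure of pale wood, 73 mm high, round foot 50 mm in diameter, standing on the chest's +y end board, towards its far side. Bystander.
- mallet: Wooden mallet standing on the end of its head (82 mm diameter, 110 mm high, origin under the head), handle 215 mm to its -x at 55 mm height. Bystander.
- plane: Pale wooden hand plane 200 x 62 x 30 mm with an iron to 60 mm height. Bystander.
- blank: Pale wooden carving blank 85 x 85 x 120 mm, standing. Bystander.
- gouge_a: Carving gouge with a red-brown handle, about 205 mm long, 25 mm high, origin under the handle's middle, blade to its +x. Bystander.
- gouge_b: Carving gouge with a dark handle, about 220 mm long, 25 mm high, origin under the handle's middle, blade to its +x. Bystander.

How it is judged:
On the way, in this order (a step that is already met when the one before it is completed fails the run):
1. the lid is pressed fully closed (within 0.03 rad) while the bolt is still drawn (value of joint lid below 0.03 rad and value of joint bolt below 0.03 m), for 0.1 s.
2. the bolt is pushed home (beyond 43 of its 48 mm) with the lid closed (value of joint lid below 0.03 rad and value of joint bolt above 0.043 m), for 0.1 s.
3. the knob is turned down to the end of its slot (beyond 1.2 of 1.45 rad) (value of joint bolt_knob above 1.2 rad), for 0.1 s.
At the end, for the whole second after the job is handed in: The lid is closed to within 0.03 rad, the bolt is more than 43 mm along its 48 mm travel into the keeper, the knob is turned down beyond 1.2 rad of 1.45, and the chest stands level at rest within 30 mm of where it was, the stone and the figure still on it (all of step 2 and value of joint bolt_knob above 1.2 rad and linear speed of chest below 0.01 m/s and angle between chest's own z axis and vertical below 0.03 rad and distance of chest from where it was at the start of the episode below 0.03 m and z of each of figure, whetstone in the frame of chest above 0.1 m); the robot touches nothing.
It fails at once if the lid is lifted further open (beyond 0.6 rad) (value of joint lid above 0.6 rad).
It fails at once if the chest is lifted or tipped (height (world z) of chest above 0.012 m or angle between chest's own z axis and vertical above 0.08 rad).
It fails at once if the chest is shoved more than 30 mm (distance of chest from where it was at the start of the episode above 0.03 m).
It fails at once if the stone or the figure on the chest is disturbed (tipped, lifted or displaced more than 30 mm) (angle between figure's own z axis and vertical above 0.4 rad or distance of any of figure, whetstone from where it was at the start of the episode above 0.03 m).
It fails at once if a tool or piece of wood on the bench is disturbed (moved more than 20 mm) (distance of any of mallet, plane, blank, gouge_a, gouge_b from where it was at the start of the episode above 0.02 m).
It also fails if it takes over 45 s, if anything falls off the work surface, if the arm or the gripper's body presses on something with over 40 N, if the wrist force passes 120 N, or if a joint passes its speed limit or range.

## Working session

There is one attempt and no reset: what is moved stays moved. The work goes in short steps, Python scripts to look and compute and a shell command to move; the robot and the scene stay as the last step left them, time stands still between calls to the robot, and variables do not carry over. Pictures are saved under pics/ and viewed, about 8 in all and at most 12, crops included, and the job is handed in when it is done.

```bash
mkdir -p pics
cat > h.py <<'E'
import numpy as np, cv2
from bench import robot, optics, order, spotter
from scipy.spatial.transform import Rotation as R
def ray(s,p):
    K=np.array(s["K"]);M=np.array(s["cam_to_world"])
    d=np.array([(p[0]-K[0,2])/K[0,0],-(p[1]-K[1,2])/K[1,1],-1.])
    d=M[:3,:3]@d; return M[:3,3],d/np.linalg.norm(d)
def tri(rs):
    A=np.zeros((3,3));b=np.zeros(3)
    for o,d in rs:
        P=np.eye(3)-np.outer(d,d);A+=P;b+=P@o
    x=np.linalg.solve(A,b); return x,[round(float(np.linalg.norm((np.eye(3)-np.outer(d,d))@(x-o)))*1000,1) for o,d in rs]
def look(names,cams=("scene","side"),save=None):
    S=[optics.snapshot(c) for c in cams]
    if save:
        for c,s in zip(cams,S): cv2.imwrite(f"pics/{save}_{c}.png",s["image"][:,:,::-1])
    out={}
    for n in names:
        rs=[];pp=[]
        for s in S:
            m=spotter.mark_of(s,n)
            if m: rs.append(ray(s,m[0]["position"]));pp.append((np.round(m[0]["position"]).tolist(),round(m[0]["score"],2)))
            else: pp.append(None)
        if len(rs)>1: x,e=tri(rs);out[n]=x;print(n,np.round(x,4),e,pp)
        else: print(n,pp)
    return S,out
E
python3 - <<'E'
from h import *
print(robot.observe())
look(["chest","lid_edge","knob","slot_corner","keeper","whetstone","figure","mallet","plane","blank","gouge_a"],save="a")
E
python3 -c "
import cv2,numpy as np
a=cv2.imread('pics/a_scene.png');b=cv2.imread('pics/a_side.png');print(a.shape)"
```

```text
{'t': 0.0, 'q': array([-4.66039399e-02,  4.80846957e-01,  1.59686659e+00, -1.45969234e-05,
        1.06508344e+00, -4.66033293e-02]), 'dq': array([-8.76422146e-05,  1.31590154e-03, -2.62416944e-05,  5.81325939e-04,
       -6.64154664e-04,  2.44780999e-03]), 'joint_efforts': array([ 2.41355090e-03, -9.50650907e+01, -4.30184269e+01, -5.27583288e-04,
        1.24796593e-02,  1.26860105e-04]), 'tool_pos': array([6.49572707e-01, 3.33606250e-05, 2.11965299e-01]), 'tool_rot': array([ 1.20865743,  1.21012087, -1.21006061]), 'wrist_force': array([-0.00568238,  0.48904311,  0.18245787]), 'wrist_torque': array([ 0.00689958, -0.01584897,  0.02348588]), 'finger_gap': 0.08561639685506321}
chest [ 0.6055 -0.0045  0.0118] [1.8, 1.8] [([287.0, 251.0], 0.8), ([250.0, 230.0], 0.85)]
lid_edge [ 0.4979 -0.0634  0.1904] [7.2, 7.2] [([263.0, 189.0], 0.6), ([288.0, 185.0], 0.96)]
knob [None, ([247.0, 230.0], 0.58)]
slot_corner [0.548  0.074  0.1884] [4.2, 4.2] [([310.0, 194.0], 0.85), ([244.0, 200.0], 0.64)]
keeper [0.5452 0.1513 0.1331] [1.3, 1.3] [([336.0, 203.0], 0.6), ([229.0, 226.0], 0.87)]
whetstone [ 0.5606 -0.1735  0.1017] [1.7, 1.7] [([227.0, 229.0], 0.68), ([291.0, 190.0], 0.61)]
figure [0.6855 0.1582 0.1124] [4.3, 4.3] [([349.0, 245.0], 0.57), ([193.0, 218.0], 0.71)]
mallet [ 0.5438  0.4537 -0.01  ] [2.9, 2.9] [([425.0, 219.0], 0.66), ([158.0, 319.0], 0.55)]
plane [ 0.6463 -0.4486  0.0066] [9.0, 9.0] [([138.0, 287.0], 0.62), ([317.0, 176.0], 0.88)]
blank [([130.0, 226.0], 0.96), None]
gouge_a [ 0.3702  0.3045 -0.0023] [0.8, 0.8] [([364.0, 182.0], 0.87), ([240.0, 314.0], 0.9)]
(420, 560, 3)
```

View pics/a_scene.png

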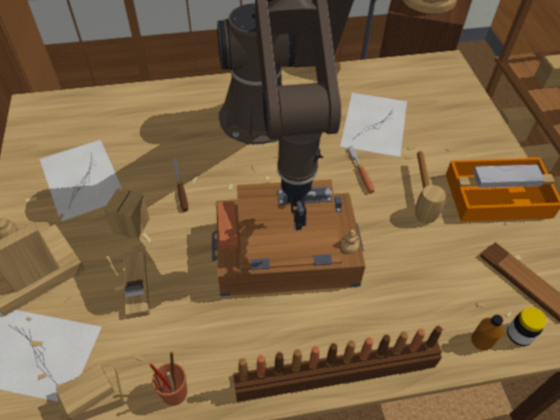

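View pics/a_side.png

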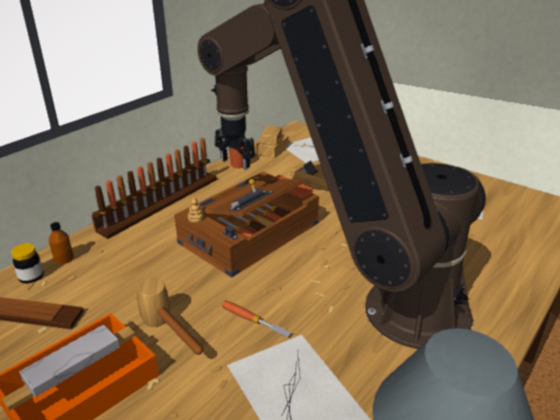

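```bash
python3 -m inch '[[0,0,0,0,0,0.05,-1],[0,0,0,0,0,0.1,-1],[0,0,0,-0.03,-0.0,0.12,-1],[0,0,0,-0.07,0,0.12,-1],[0,0,0,-0.1,0,0.12,-1],[0,0,0,-0.1,0,0.12,-1],[0,0,0,-0.1,0,0.12,-1]]'
cat >> h.py <<'E'
def wsnap():
    o=robot.observe(); s=optics.snapshot("wrist")
    T=np.eye(4);T[:3,:3]=R.from_rotvec(o["tool_rot"]).as_matrix();T[:3,3]=o["tool_pos"]
    s["cam_to_world"]=T@np.array(s["hand_eye"]); return s
def looks(names,save):
    S=[optics.snapshot("scene"),optics.snapshot("side"),wsnap()]
    cv2.imwrite(f"pics/{save}.png",S[2]["image"][:,:,::-1])
    for n in names:
        rs=[];pp=[]
        for s in S:
            m=spotter.mark_of(s,n)
            if m: rs.append(ray(s,m[0]["position"]))
            pp.append((np.round(m[0]["position"]).tolist(),round(m[0]["score"],2)) if m else None)
        if len(rs)>1: x,e=tri(rs);print(n,np.round(x,4),e,pp)
        else: print(n,pp)
    return S
E
python3 - <<'E'
from h import *
S=looks(["chest","lid_edge","knob","slot_corner","keeper","whetstone","figure"],"w1")
print(S[2]["cam_to_world"])
im=S[1]["image"][140:280,150:350]
b=cv2.resize(im,None,fx=4,fy=4,interpolation=cv2.INTER_CUBIC)
cv2.imwrite("pics/side1.png",b[:,:,::-1])
E
```

```text
t: 1.9
tool_pos: [0.5499, -0.0, 0.3332]
tool_rot: [1.21, 1.208, -1.208]
wrist_force: [0.8, -0.2, 0.1]
finger_gap: -0.0001
chest [ 0.5995 -0.0051  0.0114] [0.3, 0.5, 0.5] [([286.0, 249.0], 0.82), ([251.0, 230.0], 0.84), ([315.0, 153.0], 0.83)]
lid_edge [ 0.5037 -0.0669  0.1893] [3.7, 2.4, 2.2] [([261.0, 190.0], 0.93), ([286.0, 185.0], 0.57), ([231.0, 252.0], 0.69)]
knob [0.552  0.0366 0.2289] [3.0, 4.1, 3.6] [([300.0, 187.0], 0.58), ([251.0, 183.0], 0.43), ([282.0, 154.0], 0.83)]
slot_corner [0.5471 0.0786 0.2032] [2.2, 2.2] [None, ([243.0, 196.0], 0.91), ([272.0, 93.0], 0.55)]
keeper [0.5362 0.1521 0.125 ] [3.4, 2.5, 4.7] [([335.0, 203.0], 0.91), ([232.0, 229.0], 0.72), ([263.0, 2.0], 0.8)]
whetstone [ 0.5531 -0.0771  0.1116] [120.8, 58.6, 67.9] [([286.0, 252.0], 0.67), ([290.0, 190.0], 0.58), ([228.0, 252.0], 0.71)]
figure [0.6845 0.1577 0.1137] [4.0, 2.9, 5.8] [([351.0, 245.0], 0.75), ([194.0, 217.0], 0.62), ([416.0, 11.0], 0.74)]
[[ 9.99999499e-01  3.30572646e-04 -9.44676666e-04  5.51245464e-01]
 [-1.69395953e-05  9.49333451e-01  3.14270581e-01  8.06128642e-02]
 [ 1.00070242e-03 -3.14270407e-01  9.49332981e-01  4.93858223e-01]
 [ 0.00000000e+00  0.00000000e+00  0.00000000e+00  1.00000000e+00]]
```

View pics/w1.png

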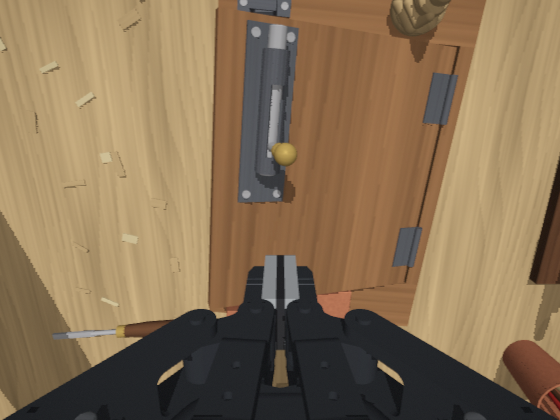

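View pics/side1.png

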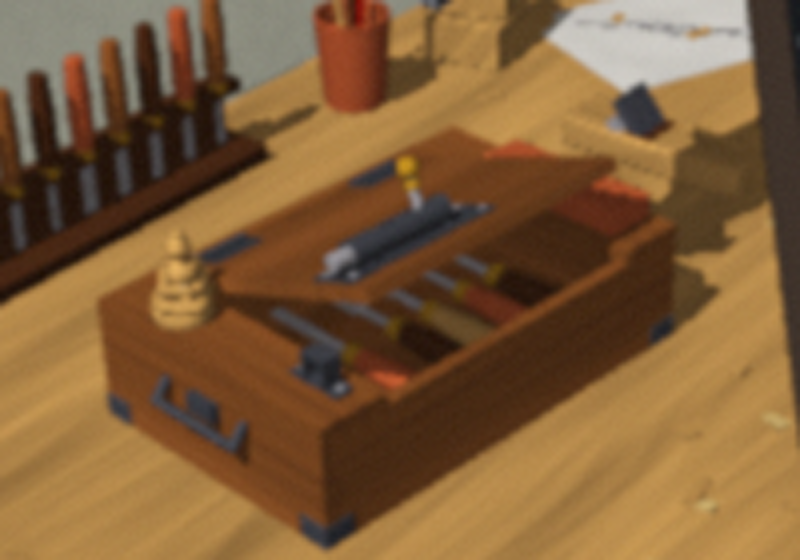

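Run:
```python
from h import *
s=wsnap()
def at(p,z):
    o,d=ray(s,p);return o+d*(z-o[2])/d[2]
for a,b,z in [((277,40),(267,175),.19),((248,22),(239,200),.18),((297,40),(290,185),.18),((460,47),(412,283),.11)]:
    A,B=at(a,z),at(b,z);v=A-B;print(A,B,"yaw deg",np.degrees(np.arctan2(-v[0],v[1])))
```

```text
[0.5483995  0.11695807 0.19      ] [0.5391585  0.00680926 0.19      ] yaw deg -4.795633225366949
[0.52488328 0.13143949 0.18      ] [ 0.51200635 -0.01988064  0.18      ] yaw deg -4.863995039441158
[0.56476064 0.11815449 0.18      ] [ 0.56012847 -0.00519326  0.18      ] yaw deg -2.1506595032180926
[0.73281701 0.12008035 0.11      ] [ 0.71669111 -0.1518309   0.11      ] yaw deg -3.3939934452458393
```

```bash
python3 -m inch '[[0,0,0,-0.025,-0.037,0,-1],[0,0,0,-0.052,-0.074,0,-1],[0,0,0,-0.052,-0.074,-0.04,-1],[0,0,0,-0.052,-0.074,-0.08,-1],[0,0,0,-0.052,-0.074,-0.115,-1],[0,0,0,-0.052,-0.074,-0.13,-1],[0,0,0,-0.052,-0.074,-0.145,-1],[0,0,0,-0.052,-0.074,-0.16,-1],[0,0,0,-0.052,-0.074,-0.17,-1],[0,0,0,-0.052,-0.074,-0.17,-1]]'
python3 -m inch '[[0,0,0,0,0,-0.01,-1],[0,0,0,0,0,-0.02,-1],[0,0,0,0,0,-0.028,-1],[0,0,0,0,0,-0.034,-1],[0,0,0,0,0,-0.034,-1]]'
```

```text
t: 4.15
tool_pos: [0.4973, -0.0739, 0.1616]
tool_rot: [1.209, 1.211, -1.21]
wrist_force: [-0.5, 0.6, 0.0]
finger_gap: 0.0001
t: 4.65
tool_pos: [0.4968, -0.0737, 0.1267]
tool_rot: [1.208, 1.212, -1.211]
wrist_force: [-0.1, -0.2, -0.4]
finger_gap: 0.0003
```

```bash
python3 -m inch '[[0,0,0,0,0,-0.003,-1],[0,0,0,0,0,-0.003,-1],[0,0,0,0,0,-0.005,-1],[0,0,0,0,0,-0.005,-1]]'
python3 - <<'E'
from h import *
S=[optics.snapshot("scene"),optics.snapshot("side"),wsnap()]
a=cv2.resize(S[1]["image"][140:280,190:330],(560,560),interpolation=cv2.INTER_CUBIC)
cv2.imwrite("pics/b.png",a[:,:,::-1])
E
```

```text
t: 5.05
tool_pos: [0.4969, -0.0738, 0.1217]
tool_rot: [1.208, 1.212, -1.211]
wrist_force: [-0.5, -0.2, 0.2]
finger_gap: 0.0004
```

View pics/b.png

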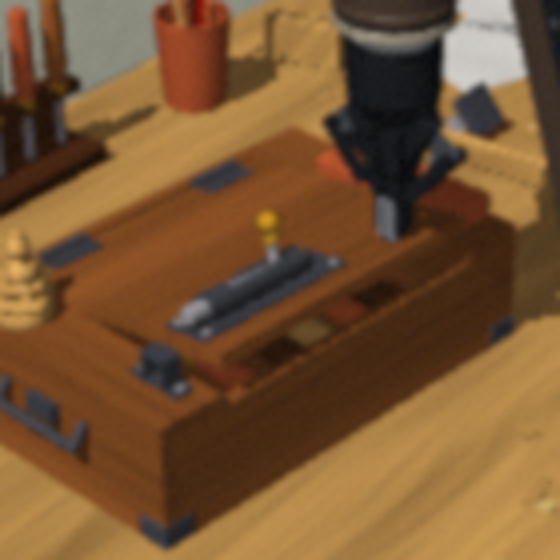

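```bash
python3 -m inch '[[0,0,0,0,0,-0.004,-1],[0,0,0,0,0,-0.004,-1]]'; python3 -m inch '[[0,0,0,0,0,-0.004,-1],[0,0,0,0,0,-0.004,-1]]'; python3 -c "
from bench import robot;print(robot.tcp_to_tips, robot.observe())"
```

```text
t: 5.4
tool_pos: [0.4969, -0.0737, 0.1175]
tool_rot: [1.208, 1.212, -1.211]
wrist_force: [0.2, -0.8, 0.2]
finger_gap: -0.0004
t: 5.6
tool_pos: [0.4967, -0.0737, 0.113]
tool_rot: [1.208, 1.212, -1.211]
wrist_force: [0.3, 0.0, 0.3]
finger_gap: 0.0002
0.014 {'t': 5.6, 'q': array([-2.07735480e-01,  4.14192109e-01,  2.02545268e+00,  1.92724029e-05,
        7.05463160e-01, -2.07708595e-01]), 'dq': array([-0.00010221, -0.00615913, -0.006071  , -0.00012435,  0.01281163,
        0.00157146]), 'joint_efforts': array([-7.20100128e-03, -7.53315353e+01, -2.99409252e+01, -6.64366496e-03,
       -9.03572096e-02, -3.11358754e-04]), 'tool_pos': array([ 0.49670266, -0.07372236,  0.11295632]), 'tool_rot': array([ 1.20814607,  1.21225389, -1.21141239]), 'wrist_force': array([0.30880641, 0.0185048 , 0.26809316]), 'wrist_torque': array([0.02130094, 0.0175556 , 0.00368632]), 'finger_gap': 0.0001653559755663723}
```

Run:
```python
from h import *
S=looks(["chest","lid_edge","knob","slot_corner","keeper"],"c")
a=cv2.resize(S[1]["image"][150:230,230:330],(800,640),interpolation=cv2.INTER_CUBIC)
b=S[2]["image"]
cv2.imwrite("pics/c2.png",np.hstack([cv2.resize(a,(400,320)),cv2.resize(b,(400,320))])[:,:,::-1])
```

```text
chest [ 0.6007 -0.0045  0.0129] [1.1, 0.6, 1.4] [([286.0, 249.0], 0.73), ([250.0, 230.0], 0.98), ([424.0, 107.0], 0.58)]
lid_edge [ 0.492  -0.0656  0.1371] [4.2, 1.6, 2.5] [([261.0, 198.0], 0.91), ([288.0, 200.0], 0.74), ([264.0, 266.0], 0.96)]
knob [ 0.5442 -0.0278  0.1459] [38.8, 38.8] [([264.0, 200.0], 0.64), ([256.0, 203.0], 0.56), None]
slot_corner [0.535  0.0767 0.1457] [1.2, 1.2] [([310.0, 201.0], 0.76), ([248.0, 213.0], 0.86), None]
keeper [0.5409 0.1577 0.1283] [5.0, 5.0] [([336.0, 202.0], 0.83), ([227.0, 229.0], 0.78), None]
```

View pics/c2.png

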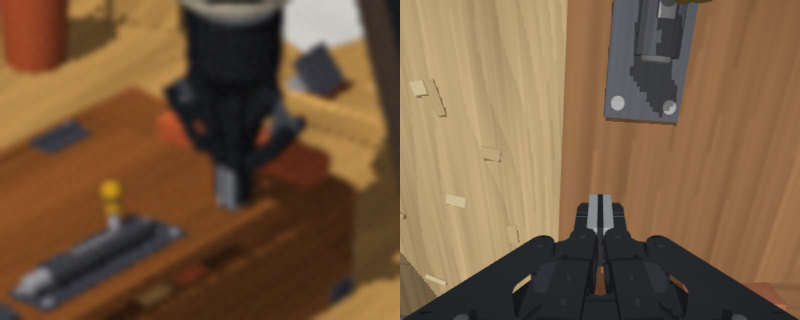

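Run:
```python
from h import *
def proj(s,X):
    M=np.linalg.inv(np.array(s["cam_to_world"]));p=M[:3,:3]@X+M[:3,3];K=np.array(s["K"])
    return np.round([K[0,2]+K[0,0]*p[0]/-p[2],K[1,2]-K[1,1]*p[1]/-p[2]],1)
S=[optics.snapshot("scene"),optics.snapshot("side"),wsnap()]
o=robot.observe();print(o["tool_pos"],o["wrist_force"],o["joint_efforts"])
for z in (.099,.11,.13): print(z,[proj(s,np.array([.4967,-.0737,z])) for s in S])
for k in S[0]: print(k) if k!="image" else 0
print(spotter.masks_of(S[1],"lid_edge")[0]["position"])
a=cv2.resize(S[0]["image"][160:240,220:360],(840,480),interpolation=cv2.INTER_CUBIC)[:,:800]
cv2.imwrite("pics/d.png",a[:,:,::-1])
```

```text
[ 0.49685706 -0.07372539  0.11344856] [ 0.29573401 -0.13801446  0.21816638] [ 3.37596386e-03 -7.54722691e+01 -3.02645123e+01  5.00603110e-04
  2.92919611e-02  1.30952699e-05]
0.099 [array([257.4, 207.3]), array([288.1, 209.4]), array([278.4, 241.9])]
0.11 [array([257.3, 205. ]), array([288.1, 206.5]), array([278.3, 250.7])]
0.13 [array([257.2, 200.8]), array([288.2, 201.2]), array([278. , 269.7])]
K
cam_to_world
shot
[249.0, 205.9]
```

View pics/d.png

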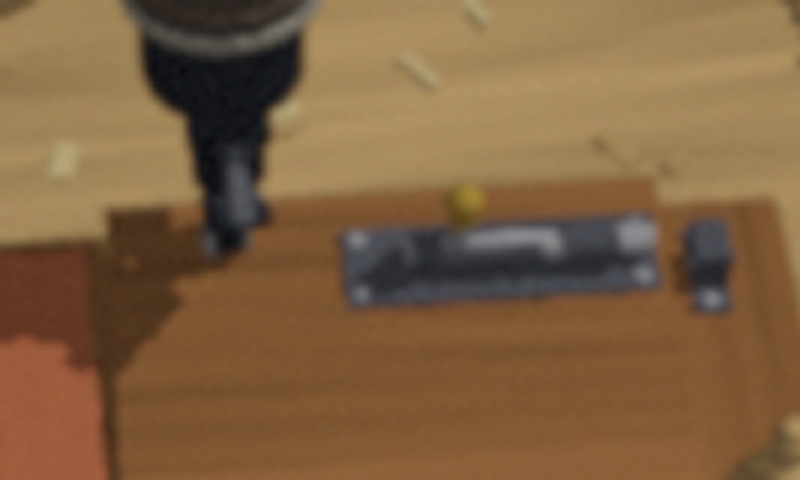

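```bash
python3 -m inch '[[0,0,0,0,0,-0.004,-1],[0,0,0,0,0,-0.008,-1],[0,0,0,0,0,-0.008,-1]]'
python3 - <<'E'
from h import *
o=robot.observe();print(o["wrist_force"],o["joint_efforts"],o["wrist_torque"])
look(["lid_edge","slot_corner","keeper","chest"])
look(["lid_edge","slot_corner","keeper"])
E
```

```text
t: 7.0
tool_pos: [0.4966, -0.0737, 0.1048]
tool_rot: [1.208, 1.212, -1.212]
wrist_force: [0.4, 0.3, 0.2]
finger_gap: -0.0001
[0.37338242 0.25033473 0.24113138] [-1.44540585e-02 -7.58072734e+01 -2.91390896e+01 -1.43220960e-02
 -1.44246798e-01 -4.33414789e-04] [-0.00325617 -0.02623639 -0.0549662 ]
lid_edge [ 0.495  -0.0631  0.1208] [6.4, 6.4] [([262.0, 203.0], 0.68), ([288.0, 204.0], 0.55)]
slot_corner [0.5266 0.0813 0.1438] [0.5, 0.5] [([312.0, 199.0], 0.9), ([249.0, 215.0], 0.85)]
keeper [0.5324 0.1562 0.1275] [1.5, 1.5] [([337.0, 201.0], 0.61), ([232.0, 230.0], 0.81)]
chest [ 0.6061 -0.0016  0.0055] [1.1, 1.1] [([287.0, 252.0], 0.83), ([248.0, 232.0], 0.64)]
lid_edge [ 0.4874 -0.0637  0.1225] [3.5, 3.5] [([261.0, 200.0], 0.64), ([290.0, 205.0], 0.8)]
slot_corner [0.6148 0.1298 0.1657] [83.9, 83.9] [([309.0, 203.0], 0.67), ([190.0, 216.0], 0.44)]
keeper [0.5392 0.158  0.1336] [4.5, 4.5] [([337.0, 200.0], 0.93), ([228.0, 228.0], 0.85)]
```

```bash
python3 -m inch '[[0,0,0,0,0,-0.004,-1],[0,0,0,0,0,-0.004,-1]]';python3 -m inch '[[0,0,0,0,0,-0.003,-1],[0,0,0,0,0,-0.003,-1]]';python3 -m inch '[[0,0,0,0,0,-0.003,-1],[0,0,0,0,0,-0.003,-1]]'
python3 - <<'E'
from h import *
look(["lid_edge","slot_corner","keeper","chest"],save="e")
E
```

```text
t: 8.1
tool_pos: [0.4968, -0.0737, 0.1011]
tool_rot: [1.208, 1.212, -1.211]
wrist_force: [0.5, 0.5, 0.2]
finger_gap: 0.0
t: 8.3
tool_pos: [0.4967, -0.0737, 0.0977]
tool_rot: [1.208, 1.212, -1.211]
wrist_force: [-0.3, 0.4, 0.4]
finger_gap: -0.0005
t: 8.5
tool_pos: [0.4965, -0.0737, 0.0943]
tool_rot: [1.208, 1.213, -1.212]
wrist_force: [0.0, -0.5, -0.3]
finger_gap: -0.0
lid_edge [ 0.4905 -0.0578  0.1128] [4.0, 4.0] [([263.0, 203.0], 0.83), ([288.0, 208.0], 0.57)]
slot_corner [0.5355 0.0745 0.1309] [3.1, 3.1] [([309.0, 204.0], 0.68), ([248.0, 217.0], 0.82)]
keeper [0.5335 0.1625 0.1271] [2.7, 2.7] [([338.0, 200.0], 0.74), ([229.0, 231.0], 0.88)]
chest [ 0.605  -0.0051  0.0087] [4.1, 4.1] [([287.0, 252.0], 0.62), ([251.0, 230.0], 0.89)]
```

```bash
for i in 1; do python3 -m inch '[[0,0,0,0,0,-0.003,-1],[0,0,0,0,0,-0.003,-1]]'; python3 -m inch '[[0,0,0,0,0,-0.003,-1],[0,0,0,0,0,-0.003,-1]]'; done
python3 - <<'E'
from h import *
print(robot.observe()["joint_efforts"])
S,_=look(["lid_edge","slot_corner","keeper","chest"])
a=cv2.resize(S[1]["image"][150:270,190:330],(700,600),interpolation=cv2.INTER_CUBIC)
cv2.imwrite("pics/f.png",a[:,:,::-1])
E
```

```text
t: 9.2
tool_pos: [0.4966, -0.0737, 0.0914]
tool_rot: [1.208, 1.212, -1.212]
wrist_force: [-0.4, 0.4, 0.0]
finger_gap: -0.0
t: 9.4
tool_pos: [0.4969, -0.0737, 0.0909]
tool_rot: [1.208, 1.211, -1.211]
wrist_force: [-15.9, 3.3, 63.0]
finger_gap: 0.0002
[-3.29355765e-01 -4.84379697e+01 -2.47887415e+01  8.28908128e-02
 -5.83815649e+00 -6.47331108e-04]
lid_edge [ 0.4875 -0.0638  0.1198] [2.9, 2.9] [([261.0, 201.0], 0.68), ([289.0, 206.0], 0.86)]
slot_corner [0.5382 0.0705 0.125 ] [3.3, 3.3] [([308.0, 206.0], 0.86), ([248.0, 218.0], 0.69)]
keeper [0.5347 0.1607 0.1236] [6.7, 6.7] [([336.0, 201.0], 0.79), ([228.0, 232.0], 0.9)]
chest [ 0.6055 -0.011   0.0064] [4.6, 4.6] [([286.0, 253.0], 0.89), ([252.0, 230.0], 0.8)]
```

View pics/f.png

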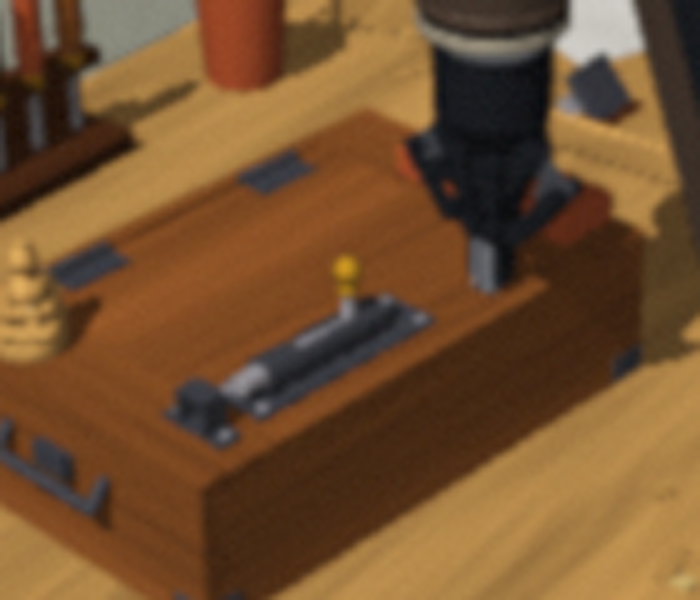

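```bash
python3 -m inch '[[0,0,0,0,0,0.03,-1],[0,0,0,0,0,0.07,-1],[0,0,0,0,0,0.11,-1],[0,0,0,0.02,0.02,0.15,-1],[0,0,0,0.03,0.034,0.16,-1],[0,0,0,0.03,0.034,0.16,-1]]'
python3 - <<'E'
from h import *
print(robot.observe()["wrist_force"])
S=looks(["chest","lid_edge","knob","slot_corner","keeper"],"g")
for s in S:
    m=spotter.masks_of(s,"knob")[:1]
    if m:
        ys,xs=np.where(m[0]["mask"]);print(m[0]["score"],m[0]["position"],xs.min(),xs.max(),ys.min(),ys.max())
hsv=cv2.cvtColor(S[2]["image"],cv2.COLOR_RGB2HSV)
E
```

```text
t: 10.5
tool_pos: [0.5291, -0.0387, 0.2529]
tool_rot: [1.21, 1.208, -1.207]
wrist_force: [0.3, -0.9, -0.3]
finger_gap: -0.0004
[ 0.34642387 -0.91389763 -0.34219588]
chest [ 0.6084 -0.0101 -0.0026] [3.1, 4.3, 5.8] [([284.0, 255.0], 0.67), ([251.0, 232.0], 0.9), ([350.0, 129.0], 0.74)]
lid_edge [ 0.4895 -0.0644  0.1109] [5.9, 2.3, 7.6] [([262.0, 203.0], 0.69), ([288.0, 209.0], 0.92), ([237.0, 218.0], 0.7)]
knob [0.5212 0.0332 0.1593] [1.8, 3.7, 2.0] [([296.0, 197.0], 0.52), ([262.0, 204.0], 0.48), ([273.0, 97.0], 0.59)]
slot_corner [0.5315 0.0721 0.1274] [5.8, 3.4, 7.0] [([307.0, 206.0], 0.91), ([251.0, 217.0], 0.59), ([284.0, 34.0], 0.57)]
keeper [0.543  0.1477 0.129 ] [0.6, 0.6] [([335.0, 203.0], 0.81), ([230.0, 227.0], 0.75), None]
0.44 [250.4, 205.9] 200 305 179 239
0.68 [274.3, 96.3] 264 289 84 110
```

View pics/g.png

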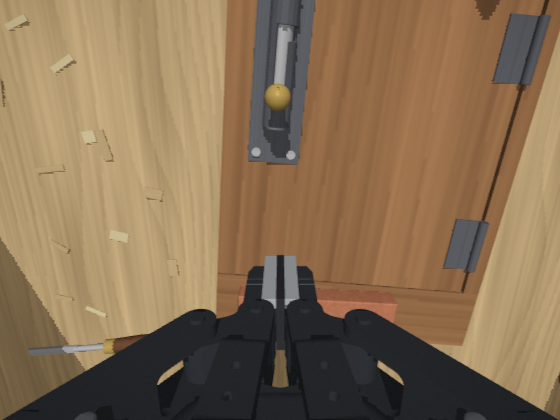

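```bash
python3 -m inch '[[0,0,0,-0.005,0.019,-0.04,-1],[0,0,0,-0.005,0.019,-0.08,-1],[0,0,0,-0.005,0.019,-0.11,-1],[0,0,0,-0.005,0.019,-0.122,-1],[0,0,0,-0.005,0.019,-0.122,-1]]'
python3 -m inch '[[0,0,0,0,0.01,0,-1],[0,0,0,0,0.02,0,-1],[0,0,0,0,0.03,0,-1],[0,0,0,0.001,0.04,0,-1],[0,0,0,0.002,0.045,0,-1],[0,0,0,0.002,0.045,0,-1]]'
python3 - <<'E'
from h import *
S=looks(["knob"],"hh")
a=cv2.resize(S[1]["image"][160:250,190:310],(520,390),interpolation=cv2.INTER_CUBIC)
cv2.imwrite("pics/h2.png",np.hstack([cv2.resize(S[2]["image"],(280,390))*0+0,a])[:,280:,::-1])
cv2.imwrite("pics/h3.png",np.hstack([a[:,:],cv2.resize(S[2]["image"][0:420,140:420],(260,390))])[:,:,::-1])
E
```

```text
t: 12.05
tool_pos: [0.5212, -0.0207, 0.1278]
tool_rot: [1.208, 1.213, -1.212]
wrist_force: [0.1, 0.8, 0.5]
finger_gap: 0.0003
t: 12.65
tool_pos: [0.5234, 0.0252, 0.1281]
tool_rot: [1.207, 1.213, -1.211]
wrist_force: [0.1, 1.0, 0.2]
finger_gap: -0.0001
knob [0.5243 0.0418 0.161 ] [5.7, 2.3, 3.7] [([297.0, 195.0], 0.39), ([257.0, 205.0], 0.56), ([283.0, 243.0], 0.64)]
```

View pics/h3.png

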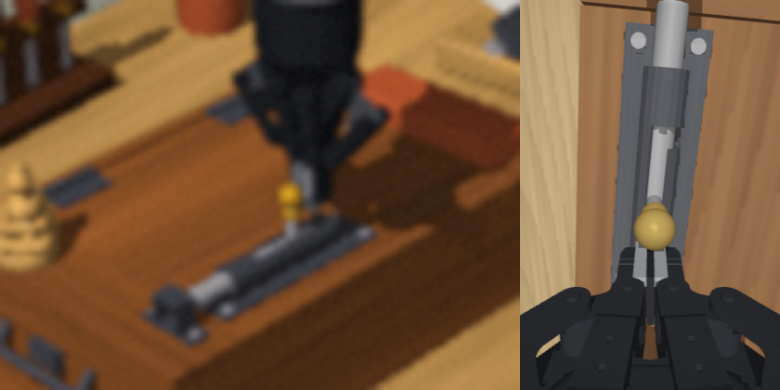

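```bash
python3 -m inch '[[0,0,0,0.001,0.01,0,-1],[0,0,0,0.002,0.018,0,-1],[0,0,0,0.002,0.024,0,-1],[0,0,0,0.002,0.024,0,-1]]'
python3 -m inch '[[0,0,0,0,0.002,0,-1],[0,0,0,0,0.002,0,-1]]'
python3 - <<'E'
from h import *
S=looks(["knob","slot_corner"],"k")
E
```

```text
t: 13.35
tool_pos: [0.5253, 0.0491, 0.1278]
tool_rot: [1.207, 1.213, -1.212]
wrist_force: [0.1, -0.5, 0.0]
finger_gap: 0.0002
t: 13.55
tool_pos: [0.5253, 0.0514, 0.1278]
tool_rot: [1.207, 1.213, -1.211]
wrist_force: [-0.1, 0.0, -0.7]
finger_gap: -0.0004
knob [0.5237 0.0673 0.1549] [6.2, 4.4, 3.8] [([306.0, 194.0], 0.39), ([252.0, 211.0], 0.39), ([284.0, 248.0], 0.93)]
slot_corner [0.531  0.0763 0.1251] [3.1, 3.3, 4.4] [([309.0, 205.0], 0.72), ([249.0, 218.0], 0.8), ([284.0, 200.0], 0.82)]
```

```bash
python3 -m inch '[[0,0,0,0,0.002,0,-1],[0,0,0,0,0.004,0,-1],[0,0,0,0,0.004,0,-1]]' | egrep 'pos|force'
for i in 1 ; do python3 -m inch '[[0,0,0,0,0.0015,0,-1],[0,0,0,0,0.0015,0,-1]]'| egrep 'pos|force'; python3 -m inch '[[0,0,0,0,0.0015,0,-1],[0,0,0,0,0.0015,0,-1]]'| egrep 'pos|force'; done
```

```text
tool_pos: [0.5253, 0.0552, 0.1278]
wrist_force: [0.5, -2.0, -0.6]
tool_pos: [0.5254, 0.0569, 0.1278]
wrist_force: [0.9, -2.3, -0.2]
tool_pos: [0.5254, 0.0585, 0.1278]
wrist_force: [0.5, -2.0, -0.5]
```

```bash
python3 -m inch '[[0,0,0,0,0.0015,0,-1],[0,0,0,0,0.0015,0,-1]]'| egrep 'pos|force'; python3 -m inch '[[0,0,0,0,0.0015,0,-1],[0,0,0,0,0.0015,0,-1]]'| egrep 'pos|force'; python3 -m inch '[[0,0,0,0,0.0015,0,-1],[0,0,0,0,0.0015,0,-1]]'| egrep 'pos|force'
python3 - <<'E'
from h import *
S=looks(["knob","slot_corner","keeper"],"k2")
E
```

```text
tool_pos: [0.5254, 0.0601, 0.1278]
wrist_force: [0.8, -1.9, 0.0]
tool_pos: [0.5252, 0.061, 0.1278]
wrist_force: [-0.5, -11.6, 0.6]
tool_pos: [0.525, 0.0613, 0.1278]
wrist_force: [-1.0, -15.9, 2.7]
knob [0.5241 0.081  0.163 ] [1.2, 1.4, 1.8] [([312.0, 194.0], 0.57), ([250.0, 210.0], 0.36), ([280.0, 251.0], 0.92)]
slot_corner [0.5352 0.0727 0.1285] [6.9, 8.1, 10.5] [([308.0, 207.0], 0.57), ([249.0, 214.0], 0.64), ([286.0, 218.0], 0.84)]
keeper [0.5326 0.1589 0.1309] [2.5, 2.5, 3.5] [([338.0, 199.0], 0.77), ([231.0, 230.0], 0.81), ([305.0, 48.0], 0.75)]
```

View pics/k2.png

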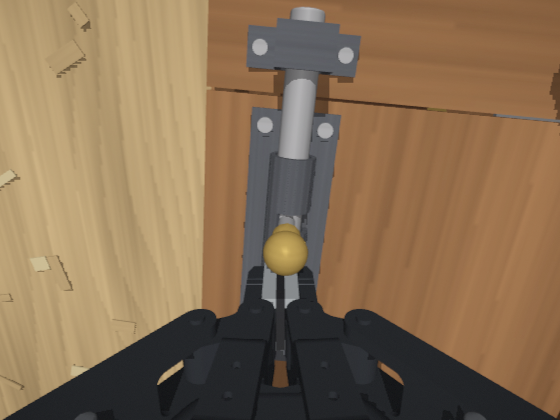

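```bash
python3 -m inch '[[0,0,0,0,-0.012,0,-1],[0,0,0,-0.005,-0.02,0,-1],[0,0,0,-0.037,-0.02,0,-1],[0,0,0,-0.037,0.0,0,-1],[0,0,0,-0.037,0.02,0,-1],[0,0,0,-0.037,0.02,0,-1]]'| egrep 'pos|force|t:'
python3 -m inch '[[0,0,0,0.012,0,0,-1],[0,0,0,0.02,0,0,-1],[0,0,0,0.028,0,0,-1],[0,0,0,0.036,0,-0.001,-1],[0,0,0,0.044,-0.001,-0.003,-1],[0,0,0,0.051,-0.002,-0.004,-1],[0,0,0,0.051,-0.002,-0.004,-1]]'| egrep 'pos|force|t:'
python3 - <<'E'
from h import *
S=looks(["knob","slot_corner","keeper"],"m")
E
```

```text
t: 16.5
tool_pos: [0.4876, 0.0825, 0.128]
tool_rot: [1.204, 1.213, -1.212]
wrist_force: [-0.7, -0.7, -0.3]
t: 17.2
tool_pos: [0.5396, 0.0802, 0.1236]
tool_rot: [1.204, 1.213, -1.212]
wrist_force: [-0.5, 0.3, 0.8]
knob [ 0.4946  0.104  -0.0202] [58.4, 145.2, 137.7] [([308.0, 205.0], 0.51), ([242.0, 312.0], 0.69), ([323.0, 287.0], 0.9)]
slot_corner [0.5311 0.08   0.1312] [1.8, 3.2, 3.7] [([311.0, 203.0], 0.85), ([249.0, 217.0], 0.65), ([261.0, 254.0], 0.82)]
keeper [0.5367 0.1599 0.1304] [1.1, 1.8, 1.4] [([338.0, 200.0], 0.7), ([229.0, 229.0], 0.57), ([274.0, 94.0], 0.9)]
```

View pics/m.png

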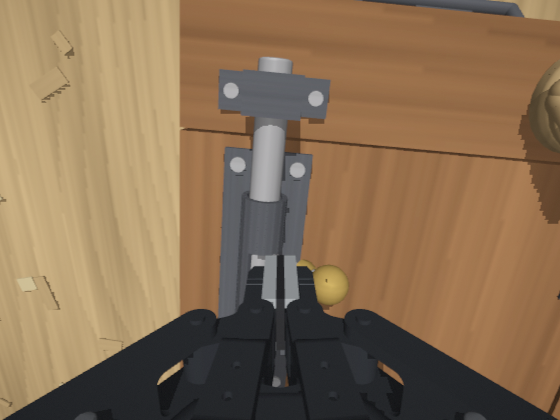

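```bash
python3 -m inch '[[0,0,0,-0.004,0,0.01,-1],[0,0,0,-0.004,0,0.045,-1],[0,0,0,0.025,0,0.045,-1],[0,0,0,0.025,0,0.04,-1],[0,0,0,0.025,0,0.03,-1],[0,0,0,0.025,0,0.02,-1],[0,0,0,0.025,0,0.01,-1],[0,0,0,0.025,0,0.004,-1],[0,0,0,0.025,0,0.001,-1],[0,0,0,0.025,0,0.001,-1]]'| egrep 'pos|force|t:'
python3 -m inch '[[0,0,0,0,0,-0.002,-1],[0,0,0,0,0,-0.002,-1]]'| egrep 'pos|force|t:'
python3 -m inch '[[0,0,0,0,0,-0.002,-1],[0,0,0,0,0,-0.002,-1]]'| egrep 'pos|force|t:'
```

```text
t: 18.8
tool_pos: [0.5631, 0.0805, 0.1244]
tool_rot: [1.203, 1.214, -1.212]
wrist_force: [-0.9, -0.2, -0.0]
t: 19.0
tool_pos: [0.563, 0.0805, 0.1224]
tool_rot: [1.203, 1.214, -1.212]
wrist_force: [0.1, -1.3, 0.6]
t: 19.2
tool_pos: [0.563, 0.0805, 0.1204]
tool_rot: [1.203, 1.214, -1.212]
wrist_force: [0.2, -0.3, 0.6]
```

```bash
for r in 1; do python3 -m inch '[[0,0,0,0,0,-0.002,-1],[0,0,0,0,0,-0.002,-1]]'| egrep 'pos|force|t:'
python3 -m inch '[[0,0,0,0,0,-0.002,-1],[0,0,0,0,0,-0.002,-1]]'| egrep 'pos|force|t:'; done
python3 - <<'E'
from h import *
S=looks(["knob"],"n")
a=cv2.resize(S[1]["image"][170:250,190:310],(520,390),interpolation=cv2.INTER_CUBIC)
cv2.imwrite("pics/n3.png",np.hstack([a,cv2.resize(S[2]["image"][0:420,140:420],(260,390))])[:,:,::-1])
E
```

```text
t: 19.4
tool_pos: [0.5633, 0.0805, 0.1183]
tool_rot: [1.204, 1.213, -1.212]
wrist_force: [1.8, -0.7, 1.6]
t: 19.6
tool_pos: [0.5638, 0.0806, 0.1171]
tool_rot: [1.204, 1.213, -1.211]
wrist_force: [-2.4, 0.0, 17.3]
knob [0.5672 0.0804 0.1264] [1.7, 5.5, 4.3] [([314.0, 213.0], 0.35), ([238.0, 216.0], 0.6), ([285.0, 272.0], 0.95)]
```

```bash
python3 -m inch '[[0,0,0,0,0,0.03,-1],[0,0,0,0,0,0.07,-1],[0,0,0,0,0,0.11,-1],[0,0,0,0,-0.04,0.15,-1],[0,0,0,0,-0.08,0.17,-1],[0,0,0,0,-0.08,0.17,-1],[0,0,0,0,-0.08,0.17,-1]]'| egrep 'pos|force|t:'
python3 - <<'E'
from h import *
looks(["knob","slot_corner","lid_edge","keeper","chest","figure"],"z")
E
```

```text
t: 20.6
tool_pos: [0.5638, -0.0003, 0.2876]
tool_rot: [1.206, 1.211, -1.212]
wrist_force: [0.4, 0.3, -0.1]
knob [0.5663 0.0776 0.1253] [5.6, 5.5, 0.7] [([315.0, 214.0], 0.41), ([242.0, 215.0], 0.59), ([285.0, 93.0], 0.78)]
slot_corner [0.5339 0.0747 0.1345] [6.3, 5.3, 6.3] [([310.0, 205.0], 0.89), ([250.0, 214.0], 0.97), ([242.0, 90.0], 0.67)]
lid_edge [ 0.4913 -0.0622  0.1178] [3.4, 2.5, 3.5] [([262.0, 201.0], 0.71), ([288.0, 207.0], 0.66), ([212.0, 238.0], 0.9)]
keeper [0.544  0.0937 0.1741] [58.9, 76.4, 125.6] [([338.0, 201.0], 0.57), ([229.0, 228.0], 0.81), ([207.0, 237.0], 0.54)]
chest [ 0.6087 -0.0067  0.0073] [6.6, 6.3, 5.9] [([287.0, 255.0], 0.81), ([250.0, 229.0], 0.79), ([312.0, 158.0], 0.66)]
figure [0.6836 0.1618 0.1199] [0.1, 0.1] [([352.0, 244.0], 0.75), ([194.0, 216.0], 0.78), None]
```

Knob down (≈0.125 m high), bolt home, lid closed, chest and figure in place.

```bash
python3 -c "
from bench import order;print(order.close_job())"
```

```text
the job is handed in; nothing more can be done
None
```

The chest is shut and bolted, and I handed the job in at about 20.7 s; no verdict came back. I pressed the lid down to a hard stop at 63 N, pushed the bolt to its stop at about 16 N, then tipped the knob over and pressed it down to its stop at 17 N.

**Last checks, with the arm lifted clear:**
- **Knob:** the camera fix put it at (0.566, 0.078, 0.125) m, which matches the end of its slot.
- **Bolt:** an earlier wrist picture showed it in the keeper. The knob has stayed at the fully-home position along the slot.
- **Chest and figure:** both were within a few millimetres of their first estimates.

**What disagreed or went unchecked:**
- **Fingertips:** they touched about 33 mm higher on the tool than `robot.tcp_to_tips` implies. I worked from the observed contact height instead.
- **Final lid height:** the spotter put `slot_corner` and `lid_edge` 8 to 11 mm above their closed heights. I took this as its usual scatter, because the lid had reached its hard stop and the bolt entered the keeper.
- **Final keeper fix:** the last one was an outlier, so I ignored it.
- **Last picture of the knob:** I had used all 12 picture views, so the turned-down knob was checked by numbers only.
- **Stone and loose tools:** I did not measure the whetstone or the items on the bench again at the end. The arm did not go near the tools or the blank on the bench.

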